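Deglaze a brake pad on the pull-out abrasive plate

ROBOT

A 7-joint arm with a two-finger parallel gripper is mounted at the origin on the work surface. World frame = base frame: x ahead of the robot, y to its left, z up, the work surface at z = 0. Lengths are in m, angles in degrees, forces in N, time in s.
With the tool pointing down it reaches from about 0.425 to 0.875 m from the base axis. Payload 4.7 kg.
Tool frame: the origin (TCP) lies on the front face of the gripper's body, between the roots of the fingers; the fingertips stand 70 mm ahead of it and the grasp point (between the pads) lies 51 mm ahead of it (tip_extent is the distance from the TCP to the fingertips, in m); z points along the fingers, y is the direction in which the jaws open and shut (so a half turn about z gives the same grasp; the last joint's range is limited). The gripper opens to 87 mm and grips with 3 to 60 N. Pads are 19 mm wide; open, the fingers measure 117 mm over their backs; the gripper's body (75 mm by 190 mm) begins 51 mm behind the grasp point.
Start: joints at [69.334, 18.392, -4.016, 83.108, 1.295, 78.541, -3.26], TCP at [0.238, -0.605, 0.292] pointing down, gripper open.
Joint ranges: [-163.93, 163.93], [-17.29, 119.83], [-79.2, 71.16], [3.27, 140.29], [-89.18, 269.18], [5.43, 117.66], [-154.24, 154.24]. Speed limits (degrees/s): [147.25, 147.25, 180, 180, 180, 180, 180].

INTERFACE

Orientations are given as [roll, pitch, yaw] about the fixed x, y, z axes, in that order (R = Rz(yaw) Ry(pitch) Rx(roll)).
In Python, from cell import * gives the robot as it stands.
- The arm moves only by the tool carry_out, never from a script. Its argument "increments" is text: rows parted by semicolons, each of 7 numbers parted by spaces: the opening, from 0 (shut) to 1 (fully open), then the shift along the tool's x, y, z in m, then the turn, a rotation vector about the tool's x, y, z in degrees. A call has 1 to 20 rows; each row shifts and turns the pose as measured when the row begins, along the tool's axes as they then stand; what a row does not reach is not made up. A row lasts 1/8 s, in which the tool goes at most 62.5 mm and 10.7 degrees, less where a joint would pass 70% of its speed; a pose out of reach is approached as far as the arm can. A call is refused whole if a number of a shift passes 0.0625 or a number of a turn 10.7, either way. A call with a gripper value outside its range is refused whole. The fingers move at their own pace and stop on an object; "force" is the grip in N (left out, the last holds). Time passes only in rows, so rows that do not move let the fingers close. It gives the time, the measured TCP pose, the force and the opening at its end, in the units of the state.
- get_obs(): the state, without advancing time (a new reading comes with each control period).
- read_camera(name): name is "side" or "top" or "wrist"; returns a dict with "img" (400x640x3 uint8, blue, green, red), "fx", "fy", "cx", "cy" (pixels), "world_from_camera" (4x4, takes a point from camera to world coordinates). Camera axes: x right, y down, z forward; pixel columns grow to the right and rows downward; lengths in m; the calibration is good to about 2 mm. A picture is of the moment at which its call begins. There is no depth.
- sign_off(): hands the job in, once; it reports no verdict.
Trained networks look in a picture, given as the dict that the camera call returned (one of the last four; its "shot" number tells which), for a name from the list of things; names that differ only in an ending like _2 or _b are one class to them, and where a whole thing is asked for, a point or a joint stands for the part that bears it (a point fixed in the world has none). Each returns a list of dicts, best first, with "confidence" (0 to 1); they miss things now and then, are a little off and sometimes report something else, mostly with a low value. They report only what shows in the picture. A call takes as long as a camera call. They do not tell look-alikes from the thing itself.
- masks_of(target, picture): "pixels" (400x640 bool, what is visible of it) and "bbox" ([left, top, right, bottom] in pixels, round what is visible of it).
The state is a dict: "time_s": time; "qpos": joint angles; "joint_velocities": joint speeds; "effort": joint torques, N m; "tool_pos": TCP position; "tool_rot": TCP orientation; "force": force on the tool from outside, world axes, zero at the start; "wrist_torque": the same for the moment, N m; "grip_width": finger opening in m.
Only numpy, scipy, OpenCV 4.12 (cv2) and the standard library are available. Lean on these libraries where they do the work, as an engineer would, in place of code of your own. Each camera call takes 0.05 s, during which the arm holds its last target.

TASK

Pull the tray drawer out to its stop. Then hold the brake-pad holder by its wooden grip, set its pad flat and lengthwise on the left end of the abrasive plate (the robot's left), press until the cushioned plate has sunk about half its travel, and rub it in one straight stroke to the right end, with that steady pressure all the way: never easing off midway, never pressing the plate to the bottom. Ease off, let go and leave the holder standing upright on the plate's right end with the drawer still out; leave the jar, wrench, tire levers and seat post clamp alone.

Things in the scene. Friction and masses are not known exactly. Their poses are not given: they have to be found in the camera images.
- drawer (a joint): How far the drawer is pulled out of the low wooden cabinet, m: 0 shut, 0.14 at its stop. Starts 0 to 30 mm open, slides level with about 2.5 N friction, stays where left. The cabinet (fixed, 270 wide, 220 deep, 62 mm high, turned up to 0.2 rad either way) has its front towards the robot.
- handle (a point): Middle of the drawer's level steel bar handle: 10 mm thick, 120 mm long, 40 mm above the shelf, its centre 45 mm in front of the drawer's wooden front (14 mm thick, top edge 52 mm above the shelf). x points into the cabinet (the drawer opens along -x), y along the bar to the robot's left, z up. Moves with the drawer.
- plate_mid (a point): Centre of the top face of the dark steel abrasive plate in the drawer, 64 (x) by 200 mm (y), 36 mm above the shelf when free. Axes as the handle's: +y is the left end, -y the right. It lies 109 mm along x from the bar: inside the cabinet at first, 90 mm in front of the cabinet's face when the drawer is at its stop. Drawer walls are lower than the pressed plate. Moves with the plate.
- plate (a joint): How far the plate is pressed down on its cushion, m: 0 free, 0.014 bottomed, 0.007 half its travel. It sinks level wherever pressed and springs back: about 3 N on it starts it moving, then 0.8 N per mm (about 8.5 N at half travel). The holder's weight alone does not sink it.
- holder_sole (a point): Centre of the underside of the brake-pad holder: dark flat pad 60 (x, its length) by 40 mm (y), 6 thick, under a steel backing 66 by 44 by 8 mm with an upright wooden grip; 70 mm high, about 0.16 kg; z up. Starts upright on the shelf left or right of the drawer. When it stands lengthwise on the plate (its x along the plate's y, either way round), the whole pad is on for plate y from -65 to +65 mm.
- holder_grip (a point): Middle of the holder's wooden grip, 28 by 28 mm square and 56 mm tall, 42 mm above the holder's underside; sides parallel to the holder's x and y.
- jar: Glass jar with a steel screw lid, 64 mm across and 85 mm high, standing on top of the cabinet. Leave alone. Origin at its underside.
- wrench: Steel pedal wrench, 270 mm long, lying on the shelf beside the cabinet on the robot's right. Leave alone.
- levers: Pair of yellow tire levers clipped together, 125 by 36 by 14 mm, lying on the shelf beside the cabinet on the robot's left. Leave alone.
- clamp: Aluminium seat post clamp, a ring 42 mm across and 14 mm high with two lugs, on the shelf on the other side from the holder. Leave alone.
There are look-alikes about, which are no part of the job. Leave any purple look-alike of the part that bears holder_sole alone.

How it is judged:
By the outcome, as a careful person would: the job done as asked, in the order asked, and still so for the second after the job is handed in, with the robot touching nothing.
It also fails if it takes over 61 s, if anything falls off the work surface, if the arm or the gripper's body presses on something with over 40 N, if the wrist force passes 120 N, or if a joint passes its speed limit or range.

## Working session

There is one attempt and no reset: what is moved stays moved. The work goes in short steps, Python scripts to look and compute and a tool call to move; the robot and the scene stay as the last step left them, time stands still between calls to the robot, and variables do not carry over. Pictures are saved under pics/ and viewed, and the job is handed in when it is done.

Besides the shell and the picture viewer there is one more tool, called after "Request:" in YAML: its name, and indented under it one key for each argument. carry_out: Moves the arm, as the interface text tells. Its arguments: {"type":"object","properties":{"increments":{"type":"string"},"force":{"type":"number"}},"required":["increments"]}

```bash
ls; mkdir -p pics
python3 - <<'E'
from cell import *
import cv2
o=get_obs();print(o)
for n in ["side","top","wrist"]:
    p=read_camera(n);cv2.imwrite(f"pics/{n}0.png",p["img"]);print(n,p["fx"],p["cx"],p["cy"],p["world_from_camera"].round(3).tolist() if hasattr(p["world_from_camera"],'round') else p["world_from_camera"])
    for t in ["handle","holder_sole","plate_mid","jar","clamp","wrench","levers","drawer"]:
        print(t,[(round(float(m["confidence"]),2),list(map(int,m["bbox"]))) for m in masks_of(t,p)])
E
```

```text
pics
{'time_s': 0.0, 'qpos': array([69.33377758, 18.43965526, -4.01558068, 83.17609173,  1.29498437,
       78.54175208, -3.26203009]), 'joint_velocities': array([-0.03851019,  0.01579105,  0.05076066, -0.05125191, -0.08300699,
        0.14857194, -0.04516118]), 'effort': array([ 5.74469232e-04, -4.91284740e+01, -4.03621383e-01, -3.12527883e+01,
       -6.39656698e-02,  4.37753170e-02,  1.75606178e-04]), 'tool_pos': array([ 0.23775233, -0.60449101,  0.29114423]), 'tool_rot': array([-1.79887748e+02,  5.84513259e-03,  2.14740177e+01]), 'force': array([-0.41861322, -0.13940726, -0.39953189]), 'wrist_torque': array([ 0.00135438, -0.01990114,  0.00066013]), 'grip_width': 0.08685418048082681}
side 449.5272274467453 316.69181344166196 201.84970213810578 [[-0.998, -0.012, 0.056, 0.558], [-0.052, 0.581, -0.812, 0.884], [-0.023, -0.814, -0.58, 0.704], [0.0, 0.0, 0.0, 1.0]]
handle [(0.76, [294, 180, 343, 257])]
holder_sole [(0.76, [384, 339, 429, 390]), (0.71, [377, 291, 416, 333])]
plate_mid [(0.29, [353, 149, 372, 164])]
jar []
clamp [(0.52, [296, 178, 343, 255]), (0.52, [297, 190, 314, 241])
[... 220 characters left out ...]
36, 0.006, -0.022], [0.002, -0.205, -0.979, 1.3], [0.0, 0.0, 0.0, 1.0]]
handle [(0.9, [273, 188, 363, 224])]
holder_sole [(0.95, [197, 249, 223, 273]), (0.93, [157, 250, 184, 273])]
plate_mid [(0.8, [284, 190, 353, 201]), (0.43, [305, 140, 328, 163])]
jar [(0.94, [307, 139, 334, 169])]
clamp []
wrench [(0.9, [411, 187, 499, 206]), (0.23, [198, 248, 221, 273])]
levers [(0.57, [165, 182, 205, 210])]
drawer [(0.66, [270, 187, 360, 226])]
wrist 334.9471905218588 317.64060947302363 200.79637915143988 [[0.366, -0.903, -0.226, 0.3], [-0.931, -0.354, -0.09, -0.581], [0.001, 0.243, -0.97, 0.386], [0.0, 0.0, 0.0, 1.0]]
handle []
holder_sole []
plate_mid []
jar []
clamp []
wrench []
levers []
drawer []
```

View pics/side0.png

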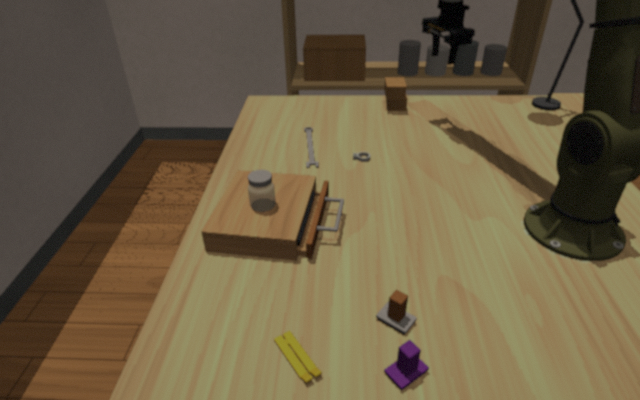

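View pics/top0.png

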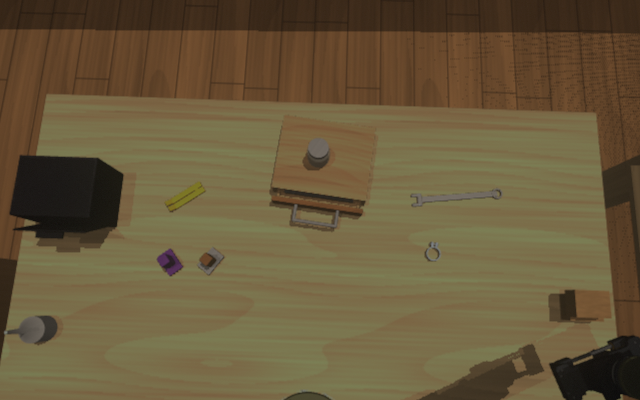

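```bash
cat > h.py <<'E'
from cell import *
import cv2,numpy as np
def ray(p,u,v,z):
    M=np.array(p["world_from_camera"]);d=M[:3,:3]@np.array([(u-p["cx"])/p["fx"],(v-p["cy"])/p["fy"],1]);c=M[:3,3]
    return c+d*(z-c[2])/d[2]
def proj(p,X):
    M=np.linalg.inv(np.array(p["world_from_camera"]));q=M[:3,:3]@np.array(X)+M[:3,3]
    return q[0]/q[2]*p["fx"]+p["cx"],q[1]/q[2]*p["fy"]+p["cy"]
def crop(p,box,s,fn):
    l,t,r,b=box;im=p["img"][t:b,l:r];im=cv2.convertScaleAbs(im,alpha=1.8,beta=10);cv2.imwrite(fn,cv2.resize(im,None,fx=s,fy=s,interpolation=cv2.INTER_CUBIC))
E
python3 - <<'E'
from h import *
p=read_camera("top")
crop(p,(260,110,390,240),6,"pics/a.png");crop(p,(190,240,240,290),12,"pics/b.png")
p=read_camera("side")
crop(p,(370,280,430,340),10,"pics/c.png");crop(p,(280,170,360,270),6,"pics/d.png")
E
```

```text
(no output)
```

View pics/a.png

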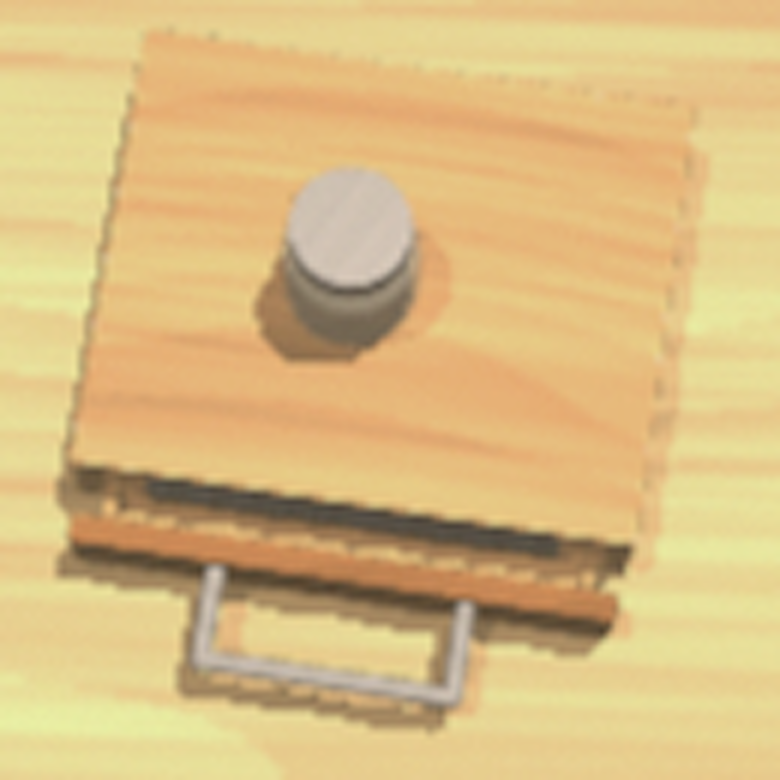

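View pics/b.png

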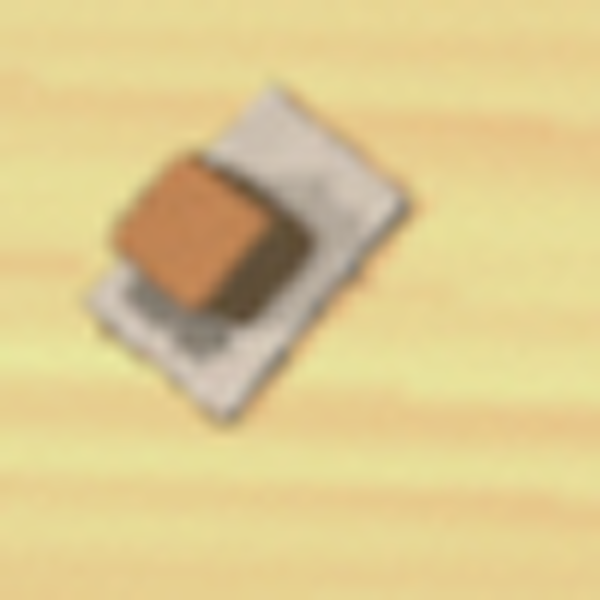

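View pics/c.png

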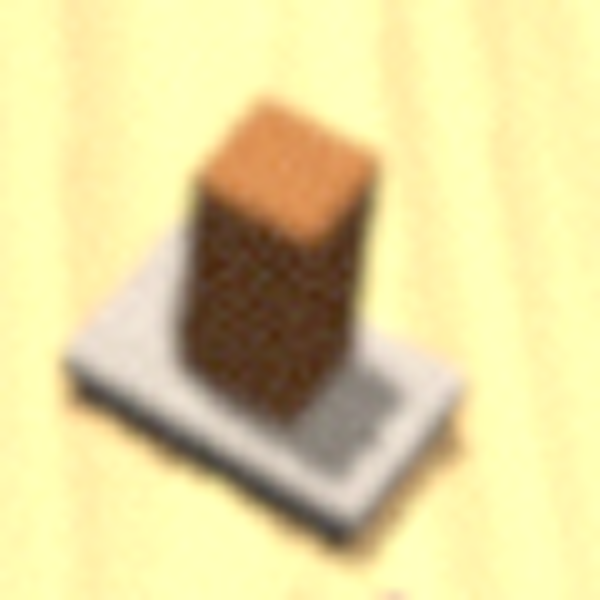

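View pics/d.png

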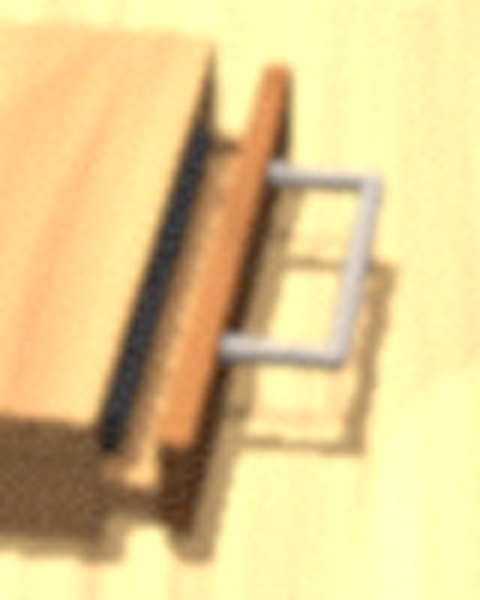

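Run:
```python
from h import *
t=read_camera("top");s=read_camera("side")
def R(p,pts,z,o,k): return np.array([ray(p,o[0]+(u+.0)/k-.5+.5/k,o[1]+v/k-.5+.5/k,z)[:2] for u,v in pts])
def show(n,a): print(n,a.round(4).tolist(),'mean',a.mean(0).round(4))
show('bar',R(t,[(200,658),(457,697)],.045,(260,110),6))
show('bar side',R(s,[(372,180),(338,357)],.045,(280,170),6))
c=R(t,[(70,465),(632,545),(695,105),(148,32)],.062,(260,110),6);show('cab',c)
for a,b in [(0,1),(3,2),(0,3),(1,2)]:
    d=c[b]-c[a];print(np.linalg.norm(d),np.degrees(np.arctan2(d[1],d[0])))
def rect(n,c):
    show(n,c)
    for a,b in [(0,1),(3,2),(1,2),(0,3)]:
        d=c[b]-c[a];print(np.linalg.norm(d).round(4),np.degrees(np.arctan2(d[1],d[0])).round(1))
rect('back',R(t,[(275,85),(410,200),(228,420),(90,303)],.014,(190,240),12))
rect('grip',R(t,[(190,152),(275,215),(200,310),(112,238)],.07,(190,240),12))
rect('gripS',R(s,[(268,95),(380,158),(312,240),(200,175)],.07,(370,280),10))
rect('backS',R(s,[(62,362),(190,215),(465,380),(345,530)],.014,(370,280),10))
b=R(t,[(200,658),(457,697)],.045,(260,110),6);d=b[0]-b[1];print('bar ang',np.degrees(np.arctan2(d[1],d[0])))
```

```text
bar [[0.5754, 0.0627], [0.5613, -0.0585]] mean [0.5683 0.0021]
bar side [[0.5589, -0.0505], [0.5712, 0.0688]] mean [0.5651 0.0091]
cab [[0.6622, 0.1272], [0.6334, -0.1376], [0.8526, -0.1645], [0.8804, 0.1021]] mean [ 0.7571 -0.0182]
0.2663870181361819 -96.20267980045365
0.2680226251832009 -95.9506955242611
0.21966386227347434 -6.5659088825852505
0.22085892071869123 -6.9876064773510285
back [[0.4932, 0.2902], [0.4671, 0.2559], [0.4142, 0.2945], [0.4402, 0.3293]] mean [0.4537 0.2925]
0.043 -127.2
0.0435 -126.7
0.0655 144.0
0.0659 143.5
grip [[0.4713, 0.2945], [0.4578, 0.2741], [0.4359, 0.2891], [0.4513, 0.3104]] mean [0.4541 0.292 ]
0.0245 -123.4
0.0263 -125.9
0.0266 145.5
0.0256 141.6
gripS [[0.4529, 0.2779], [0.4335, 0.2932], [0.4481, 0.3138], [0.4673, 0.2985]] mean [0.4505 0.2958]
0.0247 141.6
0.0245 141.5
0.0252 54.5
0.0252 55.0
backS [[0.4898, 0.2961], [0.4622, 0.2576], [0.4125, 0.298], [0.4393, 0.3344]] mean [0.451  0.2965]
0.0474 -125.7
0.0452 -126.4
0.064 140.9
0.0634 142.8
bar ang 83.3682942979132
```

```bash
cat >> h.py <<'E'
from scipy.spatial.transform import Rotation as Ro
def plan(target,yaw,n,g,o=None):
    o=o or get_obs();P=np.array(o["tool_pos"]);A=Ro.from_euler('xyz',o["tool_rot"],degrees=True)
    B=Ro.from_euler('xyz',[180,0,yaw],degrees=True);T=np.array(target)
    rv=(A.inv()*B).as_rotvec();rows=[]
    for k in range(n):
        Rk=A*Ro.from_rotvec(rv*k/n);d=Rk.inv().apply((T-P)/n)
        rows.append(f"{g:g} "+" ".join(f"{x:.4f}" for x in d)+" "+" ".join(f"{x:.2f}" for x in np.degrees(rv)/n))
    print("from",P.round(4),np.array(o["tool_rot"]).round(2));print(";".join(rows))
E
python3 -c "
from h import *
plan([0.56,0.0055,0.25],83.5,16,0.4)"
```

```text
from [ 0.2379 -0.6049  0.2923] [180.     0.    21.47]
0.4 0.0327 -0.0281 0.0026 0.00 0.00 -3.88;0.4 0.0345 -0.0259 0.0026 0.00 0.00 -3.88;0.4 0.0362 -0.0235 0.0026 0.00 0.00 -3.88;0.4 0.0377 -0.0210 0.0026 0.00 0.00 -3.88;0.4 0.0390 -0.0184 0.0026 0.00 0.00 -3.88;0.4 0.0402 -0.0157 0.0026 0.00 0.00 -3.88;0.4 0.0411 -0.0129 0.0026 0.00 0.00 -3.88;0.4 0.0419 -0.0101 0.0026 0.00 0.00 -3.88;0.4 0.0425 -0.0073 0.0026 0.00 0.00 -3.88;0.4 0.0429 -0.0044 0.0026 0.00 0.00 -3.88;0.4 0.0431 -0.0015 0.0026 0.00 0.00 -3.88;0.4 0.0431 0.0015 0.0026 0.00 0.00 -3.88;0.4 0.0429 0.0044 0.0026 0.00 0.00 -3.88;0.4 0.0425 0.0073 0.0026 0.00 0.00 -3.88;0.4 0.0419 0.0101 0.0026 0.00 0.00 -3.88;0.4 0.0412 0.0129 0.0026 0.00 0.00 -3.88
```

Request:
carry_out:
  increments: "0.4 0.033 -0.028 0.0025 0 0 -3.9;0.4 0.0345 -0.026 0.0025 0 0 -3.9;0.4 0.036 -0.0235 0.0025 0 0 -3.9;0.4 0.0375 -0.021 0.0025 0 0 -3.9;0.4 0.039 -0.0185 0.0025 0 0 -3.9;0.4 0.040 -0.0155 0.0025 0 0 -3.9;0.4 0.041 -0.013 0.0025 0 0 -3.9;0.4 0.042 -0.010 0.0025 0 0 -3.9;0.4 0.0425 -0.0075 0.0025 0 0 -3.9;0.4 0.043 -0.0045 0.0025 0 0 -3.9;0.4 0.043 -0.0015 0.0025 0 0 -3.9;0.4 0.043 0.0015 0.0025 0 0 -3.9;0.4 0.043 0.0045 0.0025 0 0 -3.9;0.4 0.0425 0.0075 0.0025 0 0 -3.9;0.4 0.042 0.010 0.0025 0 0 -3.9;0.4 0.041 0.013 0.0025 0 0 -3.9"

```text
time_s: 3.55
tool_pos: [0.5576, 0.0252, 0.2521]
tool_rot: [179.6, 0.5, 85.4]
force: [0.2, -0.0, 0.3]
grip_width: 0.0345
```

Run:
```python
from h import *
plan([0.567,0.0055,0.20],83.5,3,0.4)
p=read_camera("wrist");cv2.imwrite("pics/w1.png",p["img"])
print(np.array(p["world_from_camera"]).round(3))
for X in [(0.5613,-.0585,.045),(.5754,.0627,.045),(.567,.0055,.04)]: print(proj(p,X))
```

```text
from [0.5576 0.0252 0.2521] [179.56   0.49  85.4 ]
0.4 -0.0061 0.0035 0.0174 0.15 0.16 0.63;0.4 -0.0061 0.0036 0.0174 0.15 0.16 0.63;0.4 -0.0062 0.0037 0.0174 0.15 0.16 0.63
[[ 0.997 -0.08  -0.012  0.562]
 [-0.081 -0.964 -0.253  0.091]
 [ 0.009  0.253 -0.967  0.345]
 [ 0.     0.     0.     1.   ]]
(np.float64(326.3304203729805), np.float64(271.0330867054432))
(np.float64(332.0305360364964), np.float64(145.41501255251893))
(np.float64(327.137345162016), np.float64(206.49451849922576))
```

View pics/w1.png

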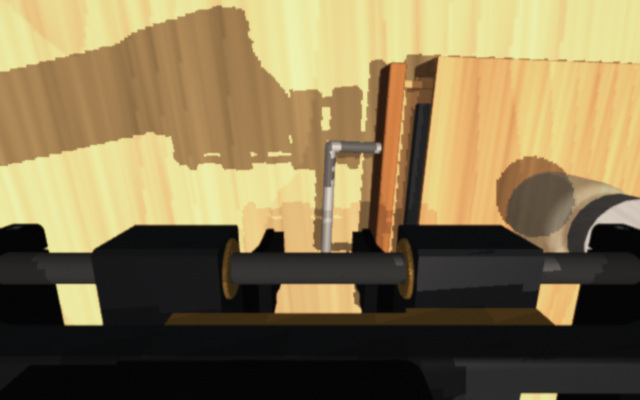

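Run:
```python
from h import *
plan([0.5675,0.003,0.097],83.5,5,0.4)
```

```text
from [0.5589 0.0324 0.252 ] [1.7948e+02 1.4000e-01 8.5940e+01]
0.4 -0.0057 0.0018 0.0310 0.11 0.03 0.49;0.4 -0.0057 0.0020 0.0310 0.11 0.03 0.49;0.4 -0.0057 0.0021 0.0310 0.11 0.03 0.49;0.4 -0.0057 0.0022 0.0310 0.11 0.03 0.49;0.4 -0.0056 0.0023 0.0310 0.11 0.03 0.49
```

Request:
carry_out:
  increments: "0.4 -0.014 0.005 0.01 0.2 0.1 1.2;0.4 -0.014 0.005 0.02 0.3 0 1.2;0.4 0 0 0.025 0 0 0;0.4 0 0 0.02 0 0 0;0.4 0 0 0 0 0 0"

```text
time_s: 4.22
tool_pos: [0.5658, -0.0053, 0.1703]
tool_rot: [-179.8, 0.2, 82.8]
force: [0.5, -0.1, 0.1]
grip_width: 0.0347
```

Run:
```python
from h import *
p=read_camera("wrist");cv2.imwrite("pics/w2.png",p["img"])
plan([0.5675,0.003,0.097],83.5,3,0.4)
```

```text
from [ 0.5664 -0.0053  0.1714] [-179.85    0.24   82.84]
0.4 0.0029 0.0001 0.0248 -0.05 0.08 -0.22;0.4 0.0028 0.0001 0.0248 -0.05 0.08 -0.22;0.4 0.0028 0.0000 0.0248 -0.05 0.08 -0.22
```

View pics/w2.png

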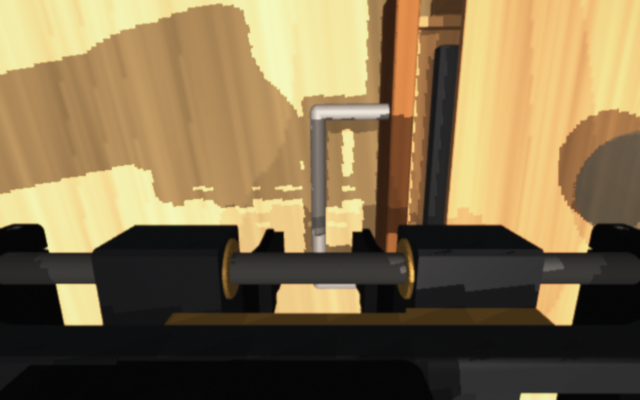

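Request:
carry_out:
  increments: "0.4 0.003 0 0.025 0 0 -0.2;0.4 0.003 0 0.025 0 0 -0.2;0.4 0.002 0 0.022 0 0 0;0.4 0 0 0.002 0 0 0;0.1 0 0 0 0 0 0;0 0 0 0 0 0 0;0 0 0 0 0 0 0;0 0 0 0 0 0 0"
  force: 20

```text
time_s: 5.28
tool_pos: [0.5705, -0.0029, 0.1014]
tool_rot: [179.7, 0.4, 82.7]
force: [0.5, 0.9, -3.2]
grip_width: 0.0091
```

Run:
```python
from h import *
p=read_camera("wrist");cv2.imwrite("pics/w3.png",p["img"])
o=get_obs();x=np.array([np.cos(np.radians(-6.5)),np.sin(np.radians(-6.5)),0])
plan(o["tool_pos"]-0.117*x,83.5,8,0)
```

```text
from [ 0.5705 -0.003   0.1014] [179.66   0.38  82.73]
0 -0.0002 -0.0146 -0.0001 0.04 0.05 -0.10;0 -0.0002 -0.0146 -0.0001 0.04 0.05 -0.10;0 -0.0001 -0.0146 -0.0001 0.04 0.05 -0.10;0 -0.0001 -0.0146 -0.0001 0.04 0.05 -0.10;0 -0.0001 -0.0146 -0.0000 0.04 0.05 -0.10;0 -0.0001 -0.0146 -0.0000 0.04 0.05 -0.10;0 -0.0000 -0.0146 -0.0000 0.04 0.05 -0.10;0 -0.0000 -0.0146 -0.0000 0.04 0.05 -0.10
```

View pics/w3.png

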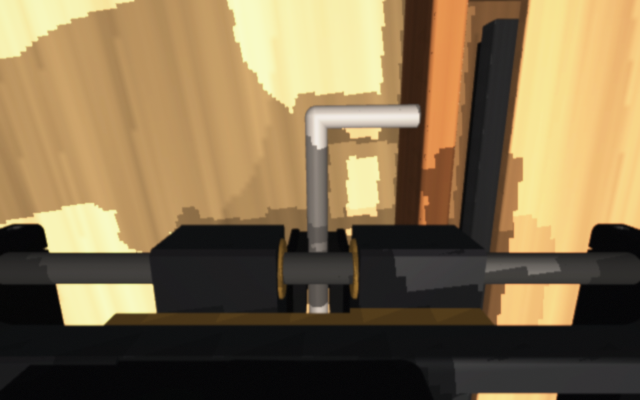

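Request:
carry_out:
  increments: "0 0 -0.01 0 0 0 -0.1;0 0 -0.015 0 0 0 -0.1;0 0 -0.015 0 0 0 -0.1;0 0 -0.015 0 0 0 -0.1;0 0 -0.015 0 0 0 -0.1;0 0 -0.015 0 0 0 -0.1;0 0 -0.01 0 0 0 0;0 0 -0.005 0 0 0 0"

```text
time_s: 6.32
tool_pos: [0.4665, 0.0091, 0.1014]
tool_rot: [179.2, 0.4, 83.3]
force: [3.1, -0.3, -5.2]
grip_width: 0.0093
```

Run:
```python
from h import *
o=get_obs();x=np.array([np.cos(np.radians(-6.5)),np.sin(np.radians(-6.5)),0])
print((o["tool_pos"]-np.array([.5705,-.003,.1014]))@x,o["tool_pos"],o["tool_rot"],o["force"])
```

```text
-0.10467365062665135 [0.4665314  0.00913197 0.10138864] [179.22802562   0.43384481  83.34246185] [ 3.1108649  -0.31068663 -5.16520999]
```

Request:
carry_out:
  increments: "0 0 -0.007 0 0 0 0;0 0 -0.004 0 0 0 0;0 0 -0.003 0 0 0 0;0 0 -0.003 0 0 0 0;0 0 -0.003 0 0 0 0"

```text
time_s: 6.95
tool_pos: [0.4471, 0.0114, 0.1014]
tool_rot: [179.0, 0.4, 83.3]
force: [10.4, -1.8, -13.3]
grip_width: 0.0091
```

Run:
```python
from h import *
o=get_obs();x=np.array([np.cos(np.radians(-6.5)),np.sin(np.radians(-6.5)),0])
print((o["tool_pos"]-np.array([.5705,-.003,.1014]))@x,o["tool_pos"],o["tool_rot"],o["force"])
```

```text
-0.12421021066592479 [0.4471228  0.01136437 0.10143174] [179.01685314   0.39188619  83.34013146] [ 10.40903867  -1.83606386 -13.2980053 ]
```

Request:
carry_out:
  increments: "0 0 -0.004 0 0 0 0;0 0 -0.003 0 0 0 0"

```text
time_s: 7.2
tool_pos: [0.4461, 0.0113, 0.1014]
tool_rot: [178.1, 0.2, 83.3]
force: [12.5, -2.4, -16.1]
grip_width: 0.0089
```

Run:
```python
from h import *
o=get_obs();print(o["tool_pos"],o["tool_rot"],o["force"])
p=read_camera("top");crop(p,(250,100,390,270),4,"pics/t4.png")
p=read_camera("side");crop(p,(200,140,420,290),3,"pics/s4.png")
```

```text
[0.44606323 0.0112598  0.10144701] [178.05762712   0.20691398  83.32623325] [ 12.48453396  -2.41668829 -16.08378864]
```

View pics/t4.png

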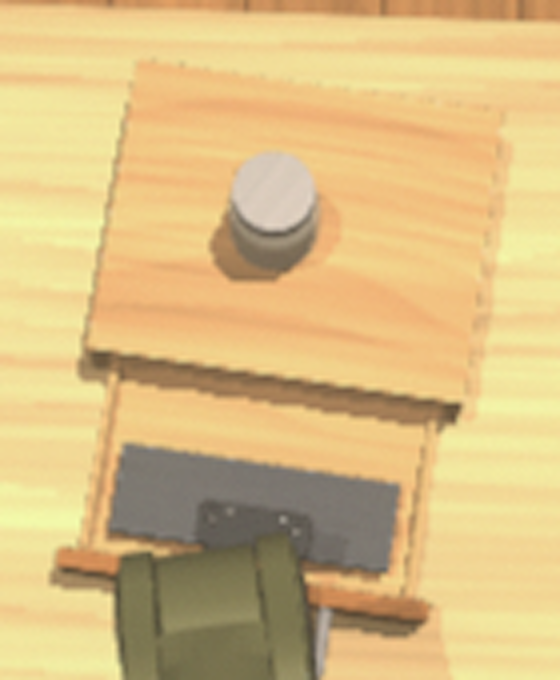

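View pics/s4.png

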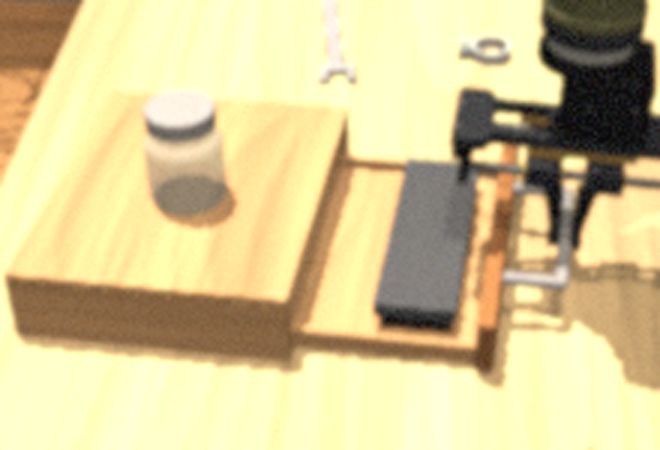

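Request:
carry_out:
  increments: "0 0 0.001 0 0.5 0 0;0.4 0 0 0 0 0 0;0.4 0 0 0 0 0 0;0.4 0 0 -0.02 0 0 0;0.4 0 0 -0.035 0.5 0 0;0.4 0 0 -0.04 0.5 0 0;0.4 0 0 -0.03 0 0 0"

```text
time_s: 8.18
tool_pos: [0.4407, 0.0136, 0.2273]
tool_rot: [-179.7, 0.1, 83.5]
force: [0.9, 0.6, 0.3]
grip_width: 0.0347
```

Run:
```python
from h import *
plan([0.452,0.285,0.24],143,9,0.65)
p=read_camera("wrist");cv2.imwrite("pics/w5.png",p["img"])
```

```text
from [0.4407 0.0136 0.2273] [-1.7968e+02  1.5000e-01  8.3460e+01]
0.65 0.0301 -0.0022 -0.0015 -0.04 -0.00 -6.62;0.65 0.0302 0.0013 -0.0015 -0.04 -0.00 -6.62;0.65 0.0298 0.0048 -0.0015 -0.04 -0.00 -6.62;0.65 0.0291 0.0082 -0.0015 -0.04 -0.00 -6.62;0.65 0.0279 0.0115 -0.0015 -0.04 -0.00 -6.62;0.65 0.0264 0.0146 -0.0015 -0.04 -0.00 -6.62;0.65 0.0246 0.0175 -0.0015 -0.04 -0.00 -6.62;0.65 0.0224 0.0203 -0.0014 -0.04 -0.00 -6.62;0.65 0.0199 0.0227 -0.0014 -0.04 -0.00 -6.62
```

View pics/w5.png

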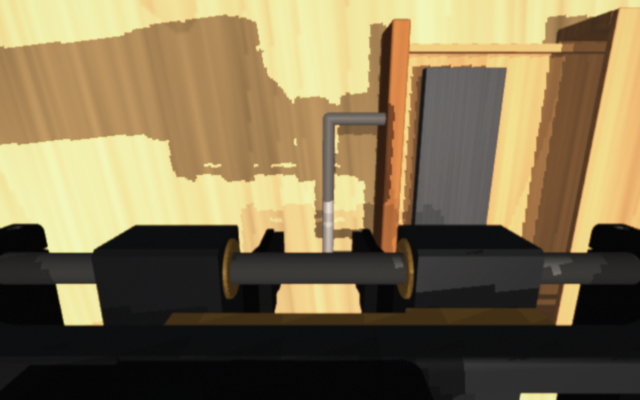

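Request:
carry_out:
  increments: "0.65 0.030 -0.002 -0.0015 0 0 -6.6;0.65 0.030 0.0015 -0.0015 0 0 -6.6;0.65 0.030 0.005 -0.0015 0 0 -6.6;0.65 0.029 0.008 -0.0015 0 0 -6.6;0.65 0.028 0.0115 -0.0015 0 0 -6.6;0.65 0.0265 0.0145 -0.0015 0 0 -6.6;0.65 0.0245 0.0175 -0.0015 0 0 -6.6;0.65 0.022 0.020 -0.0015 0 0 -6.6;0.65 0.018 0.020 -0.0015 0 0 -6.0;0.65 0 0 0 0 0 0"

```text
time_s: 9.48
tool_pos: [0.4467, 0.2905, 0.244]
tool_rot: [-179.6, 0.1, 144.2]
force: [-0.4, -0.4, 0.5]
grip_width: 0.0567
```

Run:
```python
from h import *
plan([0.452,0.294,0.093],143,5,0.65)
p=read_camera("wrist");cv2.imwrite("pics/w6.png",p["img"])
print(proj(p,(.452,.294,.07)),proj(p,(.452,.294,.014)),get_obs()["tool_rot"])
t=read_camera("top");crop(t,(230,150,390,270),5,"pics/t6.png")
```

```text
from [0.4467 0.2905 0.244 ] [-1.7965e+02  1.3000e-01  1.4423e+02]
0.65 -0.0004 0.0014 0.0302 -0.07 0.03 0.25;0.65 -0.0004 0.0013 0.0302 -0.07 0.03 0.25;0.65 -0.0004 0.0013 0.0302 -0.07 0.03 0.25;0.65 -0.0004 0.0013 0.0302 -0.07 0.03 0.25;0.65 -0.0004 0.0012 0.0302 -0.07 0.03 0.25
(np.float64(326.81841528940737), np.float64(200.903649176191)) (np.float64(325.64849634748725), np.float64(186.83096166207636)) [-179.57523439    0.18202018  144.07996514]
```

View pics/w6.png

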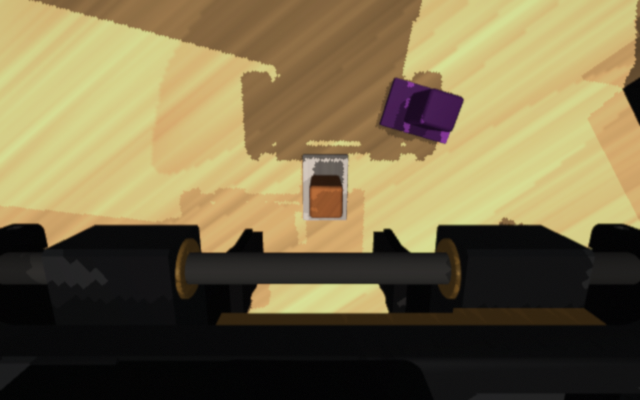

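View pics/t6.png

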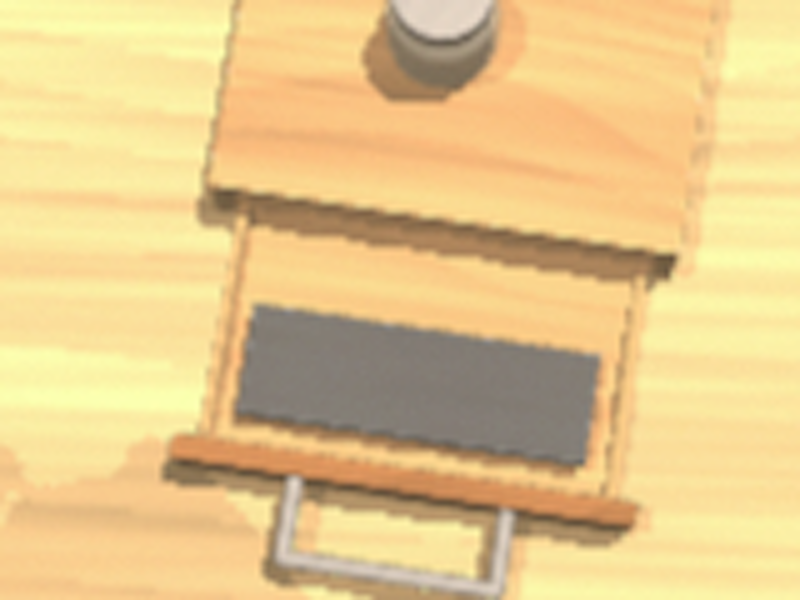

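Run:
```python
from h import *
t=read_camera("top")
c=np.array([ray(t,230+u/5-.4,150+v/5-.4,.036)[:2] for u,v in [(256,303),(600,353),(582,467),(235,415)]]);print(c.round(4),c.mean(0))
for a,b in [(0,1),(3,2),(1,2),(0,3)]:
    d=c[b]-c[a];print(np.linalg.norm(d).round(4),np.degrees(np.arctan2(d[1],d[0])).round(1))
c=np.array([ray(t,230+u/5-.4,150+v/5-.4,.045)[:2] for u,v in [(283,558),(496,590)]]);print(c,c.mean(0))
s=read_camera("side");crop(s,(280,170,420,270),5,"pics/s6.png")
```

```text
[[ 0.6018  0.0991]
 [ 0.5801 -0.0975]
 [ 0.5148 -0.089 ]
 [ 0.537   0.1075]] [0.55844091 0.00502594]
0.1979 -96.3
0.1977 -96.5
0.0659 172.5
0.0653 172.7
[[ 0.4570746   0.07549944]
 [ 0.44382849 -0.04279891]] [0.45045154 0.01635026]
```

View pics/s6.png

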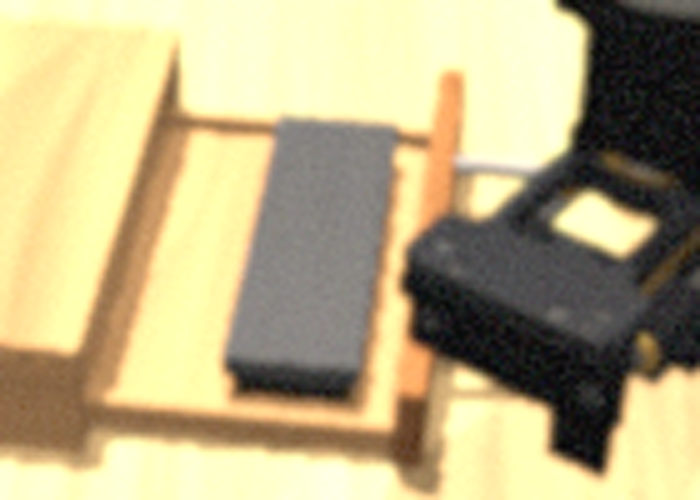

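Request:
carry_out:
  increments: "0.65 -0.0005 0.0015 0.035 0 0 0.2;0.65 -0.0005 0.0015 0.035 0 0 0;0.65 -0.0005 0.0015 0.03 0 0 0;0.65 -0.0005 0.001 0.02 0 0 0;0.65 0 0 0 0 0 0"

```text
time_s: 10.3
tool_pos: [0.4566, 0.282, 0.1212]
tool_rot: [-179.5, 0.7, 142.9]
force: [0.2, -0.0, 0.7]
grip_width: 0.0567
```

Run:
```python
from h import *
plan([0.452,0.294,0.093],144,3,0.65)
p=read_camera("wrist");cv2.imwrite("pics/w7.png",p["img"])
print(get_obs()["tool_rot"])
```

```text
from [0.4566 0.282  0.1212] [-179.48    0.66  142.86]
0.65 0.0038 0.0023 0.0093 -0.18 0.22 -0.38;0.65 0.0037 0.0023 0.0094 -0.18 0.22 -0.38;0.65 0.0037 0.0023 0.0094 -0.18 0.22 -0.38
[-179.57122482    0.70734224  142.85890366]
```

View pics/w7.png

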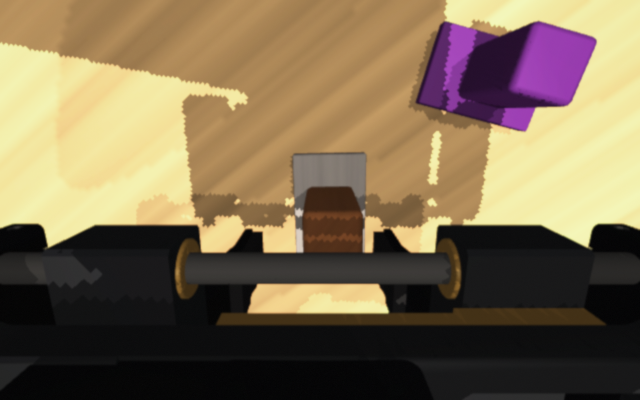

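Request:
carry_out:
  increments: "0.65 0.006 0.0035 0 -0.2 0.3 -0.4;0.65 0.004 0.0025 0.007 -0.2 0.3 0;0.65 0 0 0 0 0 0"

```text
time_s: 10.72
tool_pos: [0.4539, 0.2951, 0.1176]
tool_rot: [179.8, 0.2, 143.3]
force: [1.0, -0.0, -0.1]
grip_width: 0.0567
```

Run:
```python
from h import *
plan([0.452,0.294,0.093],143.5,2,0.65)
```

```text
from [0.4539 0.2951 0.1176] [179.75   0.21 143.26]
0.65 0.0005 -0.0011 0.0123 0.12 0.10 -0.12;0.65 0.0005 -0.0010 0.0123 0.12 0.10 -0.12
```

Request:
carry_out:
  increments: "0.65 0 -0.001 0.013 0.1 0.1 0;0.65 0.001 -0.001 0.012 0.1 0.1 0;0.65 0 0 0.001 0 0 0;0.3 0 0 0 0 0 0;0.1 0 0 0 0 0 0;0.1 0 0 0 0 0 0;0.1 0 0 0 0 0 0;0.1 0 0 0 0 0 0"
  force: 45

```text
time_s: 11.72
tool_pos: [0.4521, 0.2939, 0.0898]
tool_rot: [180.0, 0.0, 143.3]
force: [0.7, 0.1, -1.1]
grip_width: 0.0277
```

Run:
```python
from h import *
p=read_camera("wrist");cv2.imwrite("pics/w8.png",p["img"])
o=get_obs();print(o["tool_pos"],o["tool_rot"],o["force"],o["grip_width"])
```

```text
[0.45207393 0.2939468  0.08988142] [1.79969555e+02 1.43795865e-02 1.43258821e+02] [-0.68141695 -0.49815725 -1.58914083] 0.027615682807540662
```

View pics/w8.png

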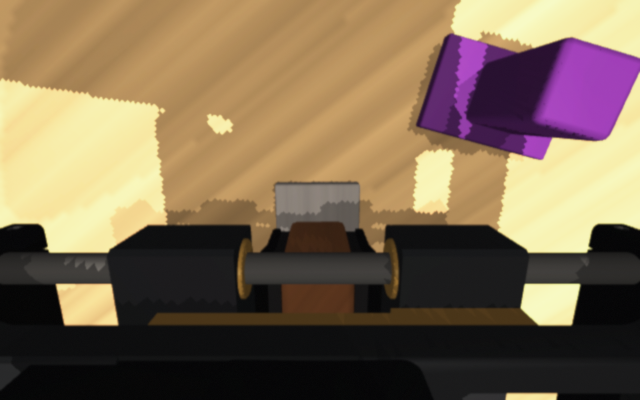

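Request:
carry_out:
  increments: "0.1 0 0 -0.025 0 0 0;0.1 0 0 -0.03 0 0 0;0.1 0 0 -0.03 0 0 0;0.1 0 0 -0.015 0 0 0;0.1 0 0 0 0 0 0"

```text
time_s: 12.4
tool_pos: [0.451, 0.2929, 0.191]
tool_rot: [-179.8, -0.1, 143.3]
force: [-0.7, 1.0, -1.1]
grip_width: 0.0277
```

Run:
```python
from h import *
plan([0.5645,0.0665,0.19],83.5,10,0.1)
```

```text
from [0.451  0.2929 0.191 ] [-1.7984e+02 -6.0000e-02  1.4327e+02]
0.1 -0.0226 -0.0114 0.0001 -0.02 0.00 5.98;0.1 -0.0237 -0.0089 0.0001 -0.02 0.00 5.98;0.1 -0.0245 -0.0064 0.0001 -0.02 0.00 5.98;0.1 -0.0250 -0.0038 0.0001 -0.02 0.00 5.98;0.1 -0.0253 -0.0012 0.0001 -0.02 0.00 5.98;0.1 -0.0253 0.0014 0.0001 -0.02 0.00 5.98;0.1 -0.0250 0.0041 0.0001 -0.02 0.00 5.98;0.1 -0.0244 0.0066 0.0001 -0.02 0.00 5.98;0.1 -0.0236 0.0091 0.0001 -0.02 0.00 5.98;0.1 -0.0225 0.0116 0.0001 -0.02 0.00 5.98
```

Request:
carry_out:
  increments: "0.1 -0.0225 -0.0115 0 0 0 6;0.1 -0.0235 -0.009 0 0 0 6;0.1 -0.0245 -0.0065 0 0 0 6;0.1 -0.025 -0.004 0 0 0 6;0.1 -0.025 -0.001 0 0 0 6;0.1 -0.025 0.0015 0 0 0 6;0.1 -0.025 0.004 0 0 0 6;0.1 -0.0245 0.0065 0 0 0 6;0.1 -0.0235 0.009 0 0 0 5;0.1 -0.0185 0.0095 0 0 0 4;0.1 0 0 0 0 0 0"

```text
time_s: 13.78
tool_pos: [0.5539, 0.0595, 0.174]
tool_rot: [-178.5, 0.5, 84.5]
force: [-1.5, -0.1, -1.9]
grip_width: 0.0275
```

Run:
```python
from h import *
p=read_camera("wrist");cv2.imwrite("pics/w9.png",p["img"])
t=read_camera("top");crop(t,(250,150,390,270),5,"pics/t9.png")
s=read_camera("side");crop(s,(280,120,440,270),4,"pics/s9.png")
plan([0.5645,0.0665,0.19],83.5,2,0.1)
```

```text
from [0.5531 0.0627 0.1748] [-178.55    0.38   84.76]
0.1 0.0023 0.0053 -0.0078 -0.72 0.20 0.63;0.1 0.0024 0.0054 -0.0077 -0.72 0.20 0.63
```

View pics/w9.png

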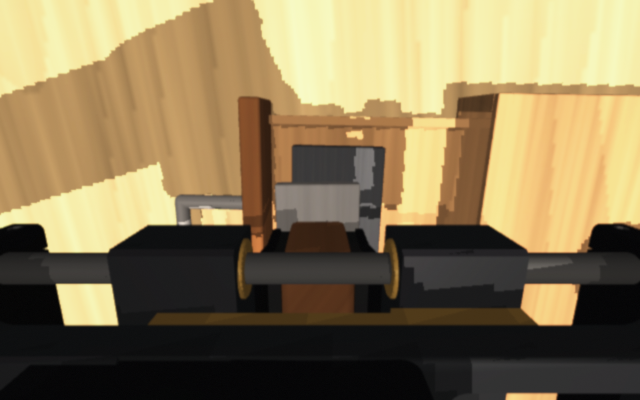

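View pics/s9.png

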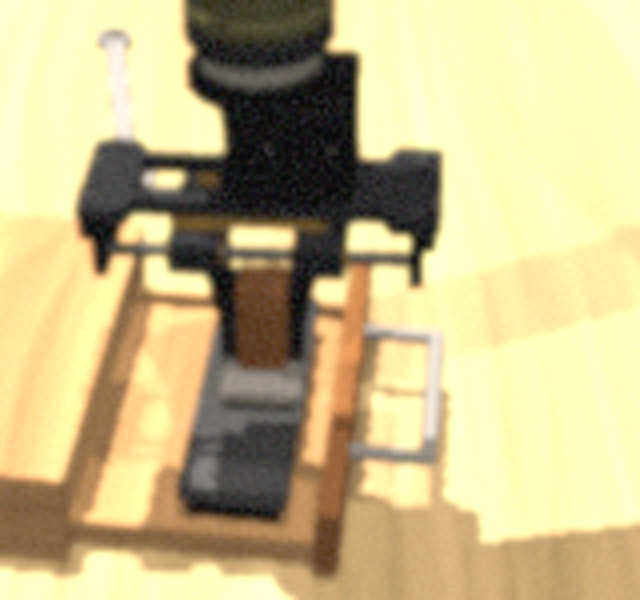

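View pics/t9.png

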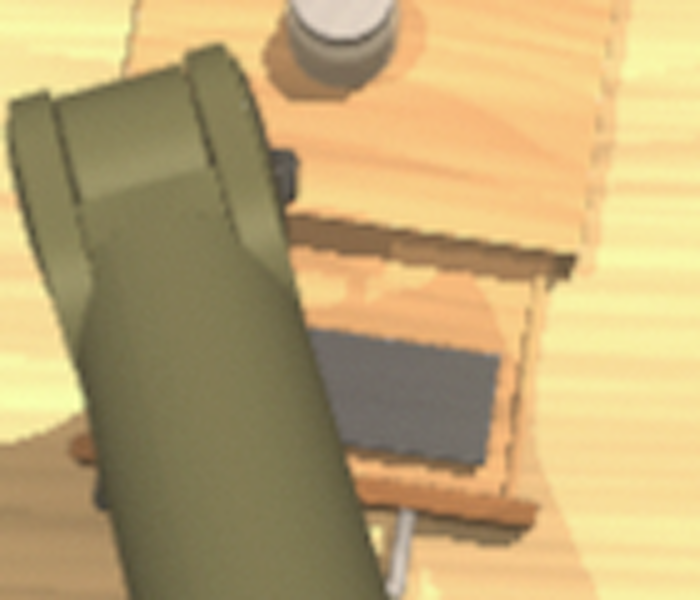

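Run:
```python
from h import *
p=read_camera("wrist")
o=get_obs();P=o["tool_pos"];A=Ro.from_euler('xyz',o["tool_rot"],degrees=True)
cv2.imwrite("pics/w10.png",p["img"])
for u,v in [(292,146.5),(384,148.5)]: print('plate',ray(p,u,v,.036).round(4))
for q in [(.033,-.022,.0759),(.033,.022,.0759)]: print('pred back',proj(p,P+A.apply(q)))
for d in (-.022,.022):
  pass
m=np.array([.5575,.006]);ax=np.array([.9936,-.1132]);ay=np.array([.1132,.9936])
for sx in(-.032,.032): 
  w=m+sx*ax+.1*ay;print('pred plate',w,proj(p,[*w,.036]))
print(P,o["tool_rot"])
```

```text
plate [0.5364 0.1091 0.036 ]
plate [0.5991 0.1021 0.036 ]
pred back (np.float64(274.6280287244357), np.float64(181.54454552829864))
pred back (np.float64(360.30614640051994), np.float64(181.4474715803427))
pred plate [0.5370248 0.1089824] (np.float64(292.91416149012684), np.float64(146.60845604244386))
pred plate [0.6006152 0.1017376] (np.float64(386.264426222886), np.float64(148.81837411956562))
[0.55322342 0.06295607 0.17502584] [-178.57633861    0.37887233   84.78132514]
```

View pics/w10.png

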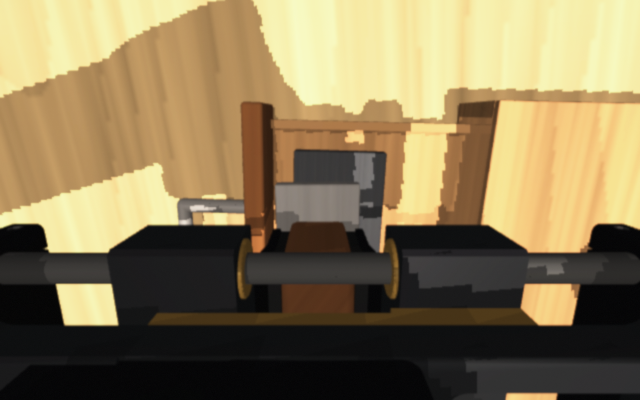

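Run:
```python
from h import *
plan([0.5639,0.0651,0.16],83.5,3,0.1)
```

```text
from [0.5532 0.063  0.175 ] [-178.58    0.38   84.78]
0.1 0.0011 0.0036 0.0049 -0.47 0.13 0.43;0.1 0.0011 0.0036 0.0049 -0.47 0.13 0.43;0.1 0.0011 0.0035 0.0050 -0.47 0.13 0.43
```

Request:
carry_out:
  increments: "0.1 0.001 0.004 0.001 -0.7 0.2 0.6;0.1 0.001 0.004 0.003 -0.7 0.2 0.6;0.1 0.001 0.003 0.003 0 0 0;0.1 0 0 0 0 0 0"

```text
time_s: 14.48
tool_pos: [0.5647, 0.0674, 0.1678]
tool_rot: [179.9, -0.1, 83.7]
force: [-0.2, -1.0, -1.8]
grip_width: 0.0279
```

Run:
```python
from h import *
plan([0.5639,0.0651,0.14],83.5,3,0.1);print(get_obs()["force"])
```

```text
from [0.5647 0.0674 0.1678] [ 1.7988e+02 -6.0000e-02  8.3740e+01]
0.1 -0.0008 -0.0002 0.0093 0.04 -0.02 0.08;0.1 -0.0008 -0.0002 0.0093 0.04 -0.02 0.08;0.1 -0.0008 -0.0002 0.0093 0.04 -0.02 0.08
[-0.23887034 -1.00359564 -1.75703774]
```

Request:
carry_out:
  increments: "0.1 -0.001 0 0.012 0 0 0.1;0.1 -0.001 0 0.012 0 0 0.1;0.1 0 0 0.008 0 0 0;0.1 0 0 0 0 0 0"

```text
time_s: 14.98
tool_pos: [0.5638, 0.065, 0.1325]
tool_rot: [-180.0, -0.0, 83.5]
force: [0.1, 0.2, -1.0]
grip_width: 0.0275
```

Run:
```python
from h import *
plan([0.5639,0.0651,0.126],83.5,1,0.1);print(get_obs()["force"])
```

```text
from [0.5638 0.065  0.1325] [-1.800e+02 -5.000e-02  8.351e+01]
0.1 0.0002 0.0001 0.0065 -0.00 -0.05 0.01
[ 0.09514123  0.1944089  -0.9582479 ]
```

Request:
carry_out:
  increments: "0.1 0 0 0.004 0 0 0;0.1 0 0 0.003 0 0 0;0.1 0 0 0.001 0 0 0"

```text
time_s: 15.35
tool_pos: [0.5642, 0.065, 0.1249]
tool_rot: [180.0, -0.0, 83.5]
force: [-1.5, -1.2, 1.9]
grip_width: 0.0278
```

Run:
```python
from h import *
o=get_obs();print(o["tool_pos"],o["tool_rot"],o["force"])
```

```text
[0.56419459 0.06504569 0.12490477] [ 1.79956263e+02 -3.90207529e-02  8.35058113e+01] [-1.53087385 -1.2146661   1.94181431]
```

Request:
carry_out:
  increments: "0.1 0 0 0.003 0 0 0;0.1 0 0 0.003 0 0 0"

```text
time_s: 15.6
tool_pos: [0.5644, 0.0651, 0.12]
tool_rot: [179.9, 0.0, 83.5]
force: [-2.8, -1.1, 5.5]
grip_width: 0.0275
```

Run:
```python
from h import *
o=get_obs();print(o["tool_pos"],o["tool_rot"],o["force"])
```

```text
[0.56439557 0.06511109 0.1200224 ] [1.79921236e+02 2.28890711e-03 8.35028430e+01] [-2.84393219 -1.08186945  5.53931229]
```

Request:
carry_out:
  increments: "0.1 0 0 0.0015 0 0 0;0.1 0 0 0.0005 0 0 0"

```text
time_s: 15.85
tool_pos: [0.5648, 0.0651, 0.1194]
tool_rot: [179.9, 0.0, 83.5]
force: [-2.0, -0.8, 6.2]
grip_width: 0.0276
```

Request:
carry_out:
  increments: "0.1 0 0 0.0005 0 0 0;0.1 0 0 0.0005 0 0 0"

```text
time_s: 16.1
tool_pos: [0.5653, 0.0651, 0.1198]
tool_rot: [179.8, 0.1, 83.5]
force: [-1.9, -1.2, 6.3]
grip_width: 0.0281
```

Run:
```python
from h import *
o=get_obs();print(o["tool_pos"],o["tool_rot"],o["force"])
p=read_camera("side");crop(p,(280,120,440,270),4,"pics/s11.png")
```

```text
[0.56529813 0.06510972 0.11983175] [1.79809002e+02 7.49458057e-02 8.34840848e+01] [-1.91823849 -1.24202148  6.34770234]
```

View pics/s11.png

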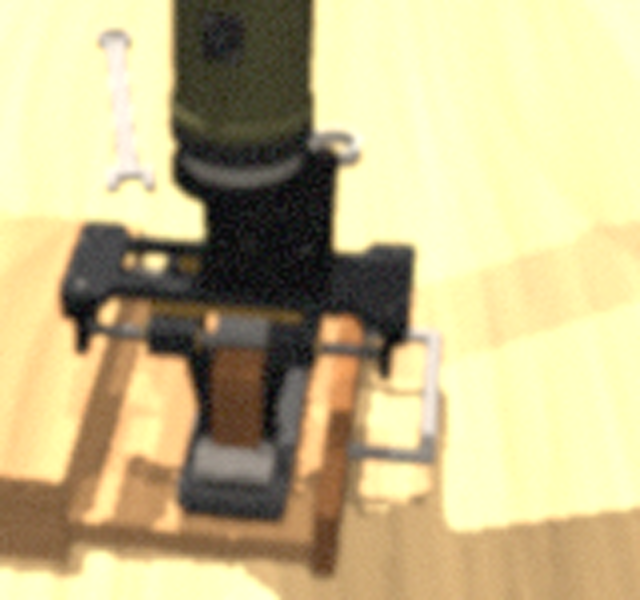

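Request:
carry_out:
  increments: "0.1 0 -0.0005 0.0018 0 0 0;0.1 0 -0.0005 0.001 0.1 0 0"

```text
time_s: 16.4
tool_pos: [0.5654, 0.0651, 0.1189]
tool_rot: [179.8, 0.1, 83.5]
force: [-2.0, -1.2, 6.4]
grip_width: 0.0275
```

Request:
carry_out:
  increments: "0.1 -0.003 -0.0005 0.001 0.1 0 0;0.1 -0.005 -0.0005 0.001 0.1 0 0"

```text
time_s: 16.65
tool_pos: [0.5659, 0.0614, 0.1197]
tool_rot: [179.6, -0.3, 83.6]
force: [-0.4, 3.7, 6.1]
grip_width: 0.0279
```

Request:
carry_out:
  increments: "0.1 -0.006 -0.0012 0.0018 0.2 -0.2 0;0.1 -0.006 -0.0012 0.0015 0.2 -0.1 0;0.1 -0.006 -0.0012 0.0015 0.1 0 0"

```text
time_s: 17.02
tool_pos: [0.5659, 0.0508, 0.12]
tool_rot: [179.3, -0.6, 83.8]
force: [0.9, 2.9, 7.1]
grip_width: 0.0277
```

Request:
carry_out:
  increments: "0.1 -0.006 -0.003 0.0013 0.5 -0.4 0.1;0.1 -0.006 -0.003 0.0013 0.5 -0.4 0.1;0.1 -0.006 -0.002 0.0013 0.3 -0.2 0"

```text
time_s: 17.4
tool_pos: [0.5626, 0.0394, 0.1213]
tool_rot: [179.6, -0.1, 83.8]
force: [1.0, 3.0, 5.7]
grip_width: 0.0275
```

Request:
carry_out:
  increments: "0.1 -0.006 -0.002 0.003 0.3 -0.1 0.1;0.1 -0.006 -0.0018 0.0022 0.3 -0.1 0.1"

```text
time_s: 17.65
tool_pos: [0.5617, 0.032, 0.1195]
tool_rot: [179.6, -0.3, 83.7]
force: [1.0, 3.5, 7.0]
grip_width: 0.028
```

Request:
carry_out:
  increments: "0.1 -0.006 -0.0018 0.0018 0.3 -0.2 0.1;0.1 -0.006 -0.0018 0.0018 0.3 -0.2 0.1"

```text
time_s: 17.9
tool_pos: [0.5611, 0.0247, 0.1195]
tool_rot: [179.6, -0.3, 83.6]
force: [0.2, 3.6, 5.7]
grip_width: 0.0275
```

Request:
carry_out:
  increments: "0.1 -0.006 -0.002 0.002 0.3 -0.2 0;0.1 -0.006 -0.002 0.0019 0.3 -0.2 0.1;0.1 -0.006 -0.002 0.0018 0.3 -0.2 0"

```text
time_s: 18.27
tool_pos: [0.56, 0.0139, 0.1193]
tool_rot: [179.6, -0.3, 83.8]
force: [0.1, 3.7, 6.8]
grip_width: 0.0279
```

Request:
carry_out:
  increments: "0.1 -0.006 -0.002 0.0018 0.3 -0.2 0.1;0.1 -0.006 -0.002 0.0018 0.3 -0.2 0.1;0.1 -0.006 -0.002 0.0018 0.3 -0.2 0.1"

```text
time_s: 18.65
tool_pos: [0.5589, 0.0031, 0.1194]
tool_rot: [179.5, -0.2, 83.7]
force: [0.5, 3.5, 6.3]
grip_width: 0.0277
```

Request:
carry_out:
  increments: "0.1 -0.006 -0.0022 0.0019 0.4 -0.2 0.1;0.1 -0.006 -0.0022 0.0018 0.4 -0.2 0.1;0.1 -0.006 -0.0022 0.0018 0.4 -0.2 0.1"

```text
time_s: 19.02
tool_pos: [0.5575, -0.0079, 0.1195]
tool_rot: [179.7, -0.1, 83.6]
force: [1.4, 3.6, 7.3]
grip_width: 0.0278
```

Request:
carry_out:
  increments: "0.1 -0.006 -0.0022 0.0018 0.4 -0.2 0.1;0.1 -0.006 -0.0022 0.0018 0.4 -0.2 0.1;0.1 -0.006 -0.0022 0.0018 0.4 -0.2 0.1"

```text
time_s: 19.4
tool_pos: [0.5558, -0.0191, 0.1195]
tool_rot: [180.0, -0.1, 83.5]
force: [0.4, 5.0, 6.3]
grip_width: 0.0279
```

Request:
carry_out:
  increments: "0.1 -0.006 -0.002 0.0018 0.2 -0.1 0;0.1 -0.006 -0.002 0.0018 0.2 -0.1 0;0.1 -0.006 -0.002 0.0018 0.2 -0.1 0"

```text
time_s: 19.77
tool_pos: [0.5544, -0.0304, 0.1193]
tool_rot: [179.7, -0.2, 83.7]
force: [0.9, 3.1, 6.7]
grip_width: 0.0274
```

Request:
carry_out:
  increments: "0.1 -0.006 -0.002 0.0018 0.2 -0.2 0;0.1 -0.006 -0.002 0.0018 0.2 -0.2 0;0.1 -0.006 -0.002 0.0018 0.2 -0.1 0"

```text
time_s: 20.15
tool_pos: [0.5533, -0.0417, 0.1192]
tool_rot: [179.4, -0.2, 84.0]
force: [0.6, 3.9, 6.5]
grip_width: 0.0275
```

Request:
carry_out:
  increments: "0.1 -0.006 -0.0022 0.0018 0.4 -0.2 0.2;0.1 -0.006 -0.0022 0.0018 0.4 -0.2 0.2;0.1 -0.006 -0.002 0.0018 0.3 -0.1 0.1"

```text
time_s: 20.52
tool_pos: [0.5521, -0.0531, 0.1191]
tool_rot: [179.5, -0.2, 83.7]
force: [1.7, 3.4, 6.8]
grip_width: 0.0281
```

Request:
carry_out:
  increments: "0.1 -0.0045 -0.001 0.0015 0.3 0 0;0.1 0 0 0.001 0.1 0 0"

```text
time_s: 20.78
tool_pos: [0.5532, -0.0558, 0.1193]
tool_rot: [179.6, -0.3, 83.8]
force: [-2.5, -2.6, 6.5]
grip_width: 0.028
```

Run:
```python
from h import *
o=get_obs();print(o["tool_pos"],o["tool_rot"],o["force"])
p=read_camera("side");crop(p,(280,100,440,250),4,"pics/s12.png")
p=read_camera("top");crop(p,(250,150,390,270),5,"pics/t12.png")
```

```text
[ 0.55322982 -0.05581285  0.11931401] [179.58341624  -0.25886668  83.75073659] [-2.50602009 -2.63544621  6.52873156]
```

View pics/s12.png

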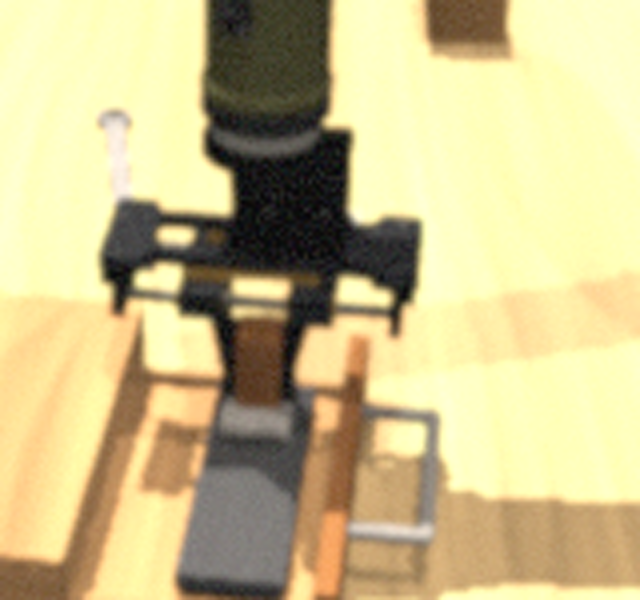

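View pics/t12.png

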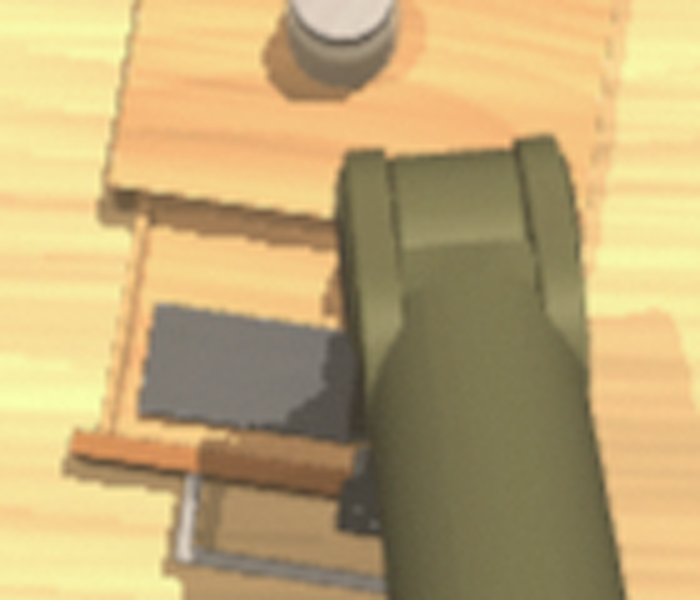

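Request:
carry_out:
  increments: "0.1 0 0 -0.0015 0.2 -0.1 0;0.1 0 0 -0.002 0.1 -0.1 0;0.1 0 0 -0.0015 0 0 0"

```text
time_s: 21.25
tool_pos: [0.5538, -0.0556, 0.1254]
tool_rot: [179.8, -0.0, 83.8]
force: [-1.9, -0.8, 1.5]
grip_width: 0.0275
```

Run:
```python
from h import *
o=get_obs();print(o["tool_pos"],o["tool_rot"],o["force"])
```

```text
[ 0.5537793  -0.05555856  0.12541822] [ 1.79800090e+02 -4.16630924e-02  8.37583002e+01] [-1.86193254 -0.79363621  1.52083744]
```

Request:
carry_out:
  increments: "0.1 0 0 -0.0005 0.1 0 0;0.1 0 0 0 0 0 0"

```text
time_s: 21.5
tool_pos: [0.5539, -0.0556, 0.1257]
tool_rot: [179.9, -0.1, 83.8]
force: [-0.9, 0.7, 1.0]
grip_width: 0.0278
```

Request:
carry_out:
  increments: "0.35 0 0 0 0 0 0;0.45 0 0 0 0 0 0;0.6 0 0 0 0 0 0;0.6 0 0 0 0 0 0"

```text
time_s: 22.0
tool_pos: [0.5543, -0.0558, 0.1252]
tool_rot: [179.8, -0.1, 83.8]
force: [0.4, -0.5, 1.0]
grip_width: 0.0491
```

Run:
```python
from h import *
o=get_obs();print(o["tool_pos"],o["tool_rot"],o["force"],o["grip_width"])
p=read_camera("wrist");cv2.imwrite("pics/w13.png",p["img"])
```

```text
[ 0.55431418 -0.05580859  0.12515894] [ 1.79812412e+02 -7.68383036e-02  8.37518977e+01] [ 0.40726503 -0.4648734   0.96316573] 0.04914855400427691
```

View pics/w13.png

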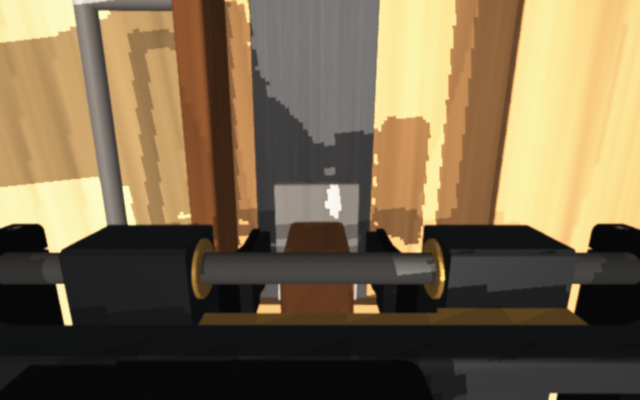

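Holder (backing at 275–360, 184) sits square on the plate, fingers clear on both sides. Retreat straight up.

Request:
carry_out:
  increments: "0.6 0 0 -0.008 0 0 0;0.6 0 0 -0.02 0 0 0;0.6 0 0 -0.03 0 0 0;0.6 0 0 -0.04 0 0 0;0.6 0 0 -0.04 0 0 0;0.6 0 0 -0.03 0 0 0"

```text
time_s: 22.8
tool_pos: [0.5531, -0.0552, 0.3029]
tool_rot: [179.8, -0.1, 83.8]
force: [0.6, 0.6, -0.6]
grip_width: 0.0522
```

Request:
carry_out:
  increments: "0.6 -0.04 0 -0.02 0 0 0;0.6 -0.05 0 -0.01 0 0 0;0.6 -0.05 0 0 0 0 0;0.6 -0.05 0 0 0 0 0;0.6 -0.05 0 0 0 0 0;0.6 0 0 0 0 0 0"

```text
time_s: 23.55
tool_pos: [0.5291, -0.2983, 0.3498]
tool_rot: [178.6, 0.3, 84.2]
force: [-0.7, 0.3, -0.0]
grip_width: 0.0524
```

Run:
```python
from h import *
o=get_obs();print(o["time_s"],o["tool_pos"],o["force"])
p=read_camera("side");crop(p,(200,100,440,280),3,"pics/s14.png")
p=read_camera("top");crop(p,(250,130,390,270),4,"pics/t14.png");cv2.imwrite("pics/tf.png",p["img"])
```

```text
23.55 [ 0.52911721 -0.29830342  0.34975005] [-0.67199807  0.33775321 -0.04141172]
```

View pics/s14.png

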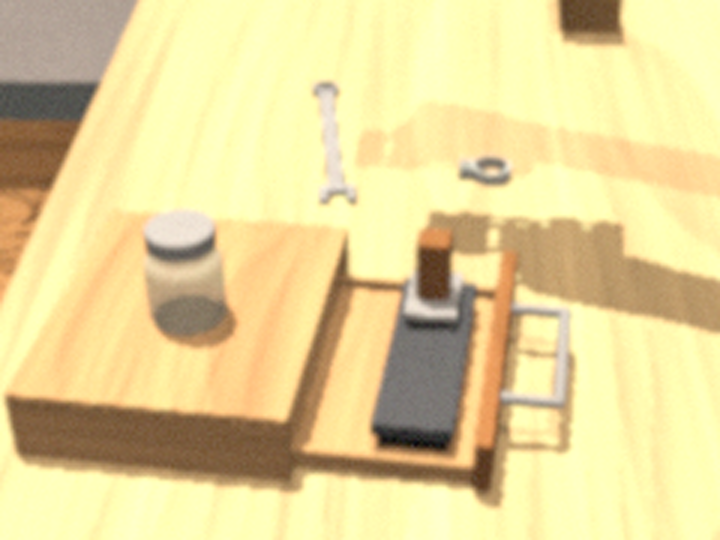

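View pics/t14.png

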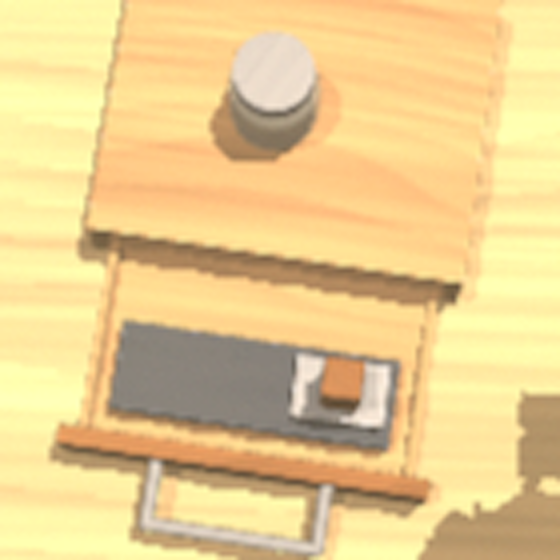

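View pics/tf.png

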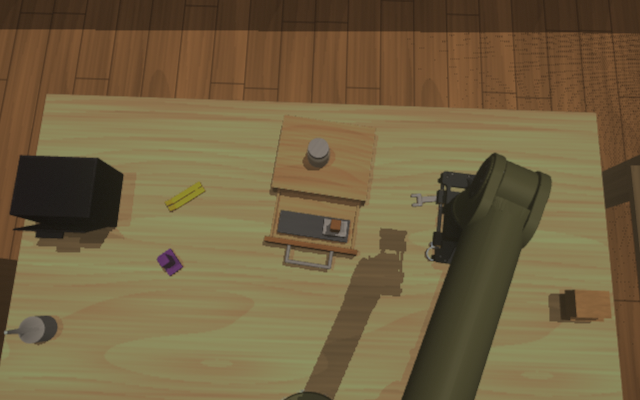

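```bash
python3 -c "
from cell import *
print(sign_off())"
```

```text
the job is handed in; nothing more can be done
None
```

The job is done and handed in at about 23.6 s, but `sign_off()` gives no verdict, so it rests on my own checks.

**Drawer:** I pulled it by the bar until the pull force rose to about 12 N with hardly any further movement, which I took as the stop. The last top picture shows the bar in the same place as just after the pull.

**Stroke:** I set the holder lengthwise at about +61 mm, pressed to about 7 mm, and rubbed in one direction to about -61 mm.
- By tool height, the plate sat about 6 to 7 mm down for most of the stroke. It dipped to about 4.6 mm at one reading near y = +0.039 (about 5.4 mm by force) and was corrected within the next two steps.
- Height and force differed by up to 1.2 mm at one reading.
- The plate was never near bottoming at any reading.
- The tool ran 1.5 to 3.6 mm off the plate's centre line, towards the cabinet, and that stayed inside the 12 mm margin.

**Release:** I eased off before opening the fingers. The last pictures show the holder upright with its whole pad on the plate's right end. The jar, tire levers and purple look-alike looked unmoved. The wrench and clamp were partly hidden by the arm in the top view, but the side view shows both on the shelf, and the arm never went down near them.

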